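# Clear the tape spindle and set its thumbscrew

### The job

Slide the roll of tape straight up off the spindle of the tape stand and lay it flat in the blue tray, without dropping it. Then turn the black thumbscrew on top of the empty spindle clockwise until it seats, back it off a quarter turn, and finish while still gripping it there: do not let go. Leave everything else on the desk as it is.

Things in the scene. Friction and masses are not known exactly. Their poses are not given: they have to be found in the camera images.
- roll_center (a point): Roll of tan tape, a plain ring 66 mm outside, 18 mm high, bore about 36 mm, 20 to 45 g; this point is the centre of the ring, half-way up (9 mm above its underside), z axis along the bore. At the start it lies level on the stand's flange (54 mm across, flange top 36 mm above the desk), round the spindle.
- stand: Tape stand, bolted to the desk: a grey base plate 120 x 100 x 10 mm, on it an upright spindle 31 mm in diameter that ends 56 mm above the desk, with the thumbscrew on top. Right of it, beyond y = -0.47 and from x = 0.4 on, solid instruments stand up to 0.36 m high. Origin on the spindle's axis at desk height; z up.
- screw_grip (a point): Black winged thumbscrew on top of the spindle, upright axis: a flat bar 28 mm long, 10 mm thick and 26 mm high (from 66 to 92 mm above the desk) on a thin neck, a red dot on one end of its top. This point is on the axis, 82 mm above the desk, a good height to grip; x runs along the bar towards the red dot, y across its two flat faces. It passes through the roll's bore. It turns with a small drag (about 0.04 N m), stays where it is left and does not rise or sink.
- thumbscrew (a joint): Angle of the thumbscrew: 0 = seated, where it stops dead (the bar then lies along the stand's x axis, the red dot over the red mark on the spindle's top); grows as it is backed off, counter-clockwise seen from above, by 1.571 for a quarter turn (red dot then over the white mark). Starts backed off by between 0.5 and 1.25 rad; can be backed off to 3.1 rad.
- tray_floor (a point): Open blue tray, loose on the desk, 350 (its x) x 236 (its y) x 49 mm high, walls 3 mm thick, 0.5 kg, empty; this point is the centre of its inner floor, which is 3 mm above the desk.
- tape_roll: The same roll of tape; origin at the centre of its underside.
- caliper: Bystander, to be left alone: steel vernier caliper lying flat right of the stand, 237 x 74 x 8 mm; origin at the centre of its underside.
- screwdriver: Bystander, to be left alone: small screwdriver with a yellow handle lying on the desk, 133 mm long, 18 mm thick; origin at the centre of its underside.
- pen_cup: Bystander, to be left alone: grey pen cup with pens, about 95 mm across, 138 mm high; origin at the centre of its underside.
- mini_fan: Bystander, to be left alone: pink desk fan, 54 x 115 x 150 mm high; origin at the centre of its underside.
- drink_bottle: Bystander, to be left alone: pink drink bottle, 90 mm across, 154 mm high; origin at the centre of its underside.
- desk_calendar: Bystander, to be left alone: standing desk calendar, 127 x 262 x 191 mm high; origin at the centre of its underside.
Things that resemble listed ones, but are neither listed nor needed, are in the scene too. Leave any green, red or turquoise look-alike of the tape_roll alone.

How it is judged (in metres and radians):
On the way, in this order (a step that is already met when the one before it is completed fails the run):
1. the roll lies flat on the floor of the blue tray, let go and at rest (x of roll_center in the frame of tray_floor between -0.14 and 0.14 m and y of roll_center in the frame of tray_floor between -0.083 and 0.083 m and z of roll_center in the frame of tray_floor below 0.016 m and angle between roll_center's own z axis and vertical below 0.15 rad and linear speed of tape_roll below 0.03 m/s and contact force between the fingers and tape_roll below 0.1 N), for 0.2 s.
2. the thumbscrew is turned clockwise until it seats (within 0.06 rad), the roll staying in the tray (value of joint thumbscrew below 0.06 rad and x of roll_center in the frame of tray_floor between -0.14 and 0.14 m and y of roll_center in the frame of tray_floor between -0.083 and 0.083 m and z of roll_center in the frame of tray_floor below 0.016 m and angle between roll_center's own z axis and vertical below 0.15 rad), for 0.1 s.
At the end, for the whole second after the job is handed in: The roll lies flat (within 0.15 rad) and at rest on the tray's floor, touched by no finger; the thumbscrew is backed off a quarter turn from its seat (1.571 rad, within 0.22 rad), at rest, with the fingers still gripping it (over 1 N) (all of step 1 and value of joint thumbscrew between 1.351 and 1.791 rad and velocity of joint thumbscrew between -0.05 and 0.05 rad/s and contact force between the fingers and thumbscrew above 1 N); the arm keeps its last pose, push and grip.
It fails at once if the roll is dropped or thrown (faster than 0.7 m/s with no finger on it) (linear speed of tape_roll above 0.7 m/s and contact force between the fingers and tape_roll below 0.05 N).
It fails at once if a bystander is moved by more than 30 mm (distance of any of caliper, screwdriver, pen_cup, mini_fan, drink_bottle, desk_calendar from where it was at the start of the episode above 0.03 m).
It also fails if it takes over 64 s, if anything falls off the work surface, if the arm or the gripper's body presses on something with over 40 N, if the wrist force passes 120 N, or if a joint passes its speed limit or range.

### The arm

A 6-joint arm with a two-finger parallel gripper is mounted at the origin on the work surface; the furniture and walls round the work are solid. World frame = base frame: x ahead of the robot, y to its left, z up, the work surface at z = 0. Lengths are in m, angles in degrees, forces in N, time in s.
With the tool pointing down it reaches from about 0.35 to 0.85 m from the base axis. Payload 8.1 kg.
Tool frame: the origin (TCP) lies between the finger pads; the fingertips stand 8 mm ahead of it and the grasp point (between the pads) lies 11 mm behind it (tcp_to_tips is the z of the fingertips in the tool frame, in m); z points along the fingers, y is the line along which they close (so a half turn about z gives the same grasp; the last joint's range is limited). The gripper opens to 85 mm and grips with 20 to 120 N. Pads are 22 mm wide; open, the fingers measure 114 mm over their backs; the gripper's body (76 mm by 85 mm) begins 54 mm behind the grasp point. The pads swing forward as they close: fully open they stand 13 mm farther back than shut.
Start: joints at [-70.382, 7.471, 85.268, -0, 87.261, -4.893], TCP at [0.249, -0.546, 0.239] pointing down, gripper open.
Joint ranges: [-169.43, 169.43], [-51.17, 129.36], [1.28, 143.12], [-76.62, 256.62], [0, 156.53], [-152.29, 152.29]. Speed limits (degrees/s): [136.94, 136.94, 159.86, 180, 180, 180].

### API

Orientations are given as [roll, pitch, yaw] about the fixed x, y, z axes, in that order (R = Rz(yaw) Ry(pitch) Rx(roll)).
In Python, from station import sense, camera, close_job, masks_of, tip_of, tcp_to_tips gives the robot as it stands.
- The arm moves only by the shell command python3 -m handwheel 'ROWS' [FORCE]. ROWS is JSON, a list of rows, each a list of 3 entries, a list of its own where there are three numbers: the shift along the tool's x, y, z in units of 30 mm (1.0 is 30 mm), then the turn, a rotation vector about the tool's x, y, z in units of 8 degrees (1.0 is 8 degrees), then the closure, from 0 (fully open) to 1 (shut). In form: [[[tx, ty, tz], [rx, ry, rz], jaw], ...]. A call has 1 to 12 rows; each row shifts and turns the commanded pose from where the row before left it, along the tool's axes as they then stand; what a row does not reach is not made up. A row lasts 1/10 s, in which the tool goes at most 50 mm and 8.59 degrees, less where a joint would pass 70% of its speed; a pose out of reach is approached as far as the arm can. A call is refused whole if a number of a shift passes 1 or a number of a turn 1, either way. A call with a gripper value outside its range is refused whole. The fingers move at their own pace and stop on an object; FORCE is the grip in N (left out, the last holds). Time passes only in rows, so rows that do not move let the fingers close. It gives the time, the measured TCP pose, the force, the opening and the grip force at its end, in the units of the state.
- sense(): the state, without advancing time (a new reading comes with each control period).
- camera(name): name is "scene" or "side" or "wrist"; returns a dict with "color" (420x560x3 uint8, red, green, blue), "intrinsics" (3x3 intrinsics, pixels), "k1" (the pictures are not rectified: a ray, as slopes to the right and down, at radius r is drawn at 1 + k1 r^2 times it, then the intrinsics apply), "rvec" (rotation vector, rad) and "tvec" (3), from world to camera coordinates, as OpenCV has them. Camera axes: x right, y down, z forward; pixel columns grow to the right and rows downward; lengths in m; the calibration is good to about 2 mm. A picture is of the moment at which its call begins. There is no depth.
- close_job(): hands the job in; it is judged then, once.
Trained networks look in the newest picture that a camera, given by its name, has taken for a name from the list of things; names that differ only in an ending like _2 or _b are one class to them, and where a whole thing is asked for, a point or a joint stands for the part that bears it (a point fixed in the world has none). Each returns a list of dicts, best first, with "p" (0 to 1); they miss things now and then, are a little off and sometimes report something else, mostly with a low value. They report only what shows in the picture. A call takes as long as a camera call. They do not tell look-alikes from the thing itself.
- masks_of(name, camera): "mask" (420x560 bool, what is visible of it) and "position" ([row, column] as shares, 0 to 1, of the picture: columns of its width, rows of its height, amid what is visible of it).
- tip_of(name, camera): "position" ([row, column] as shares, 0 to 1, of the picture: columns of its width, rows of its height: a listed point, or the origin of a listed thing).
The state is a dict: "time_s": time; "joint_pos": joint angles; "joint_vel": joint speeds; "joint_torque": joint torques, N m; "tcp_pos": TCP position; "ee_rot": TCP orientation; "wrist_force": force on the tool from outside, world axes, zero at the start; "ft_torque": the same for the moment, N m; "width": finger opening in m; "gripper_force": force on a finger pad.
Only numpy, scipy, OpenCV 4.12 (cv2) and the standard library are available. Lean on these libraries where they do the work, as an engineer would, in place of code of your own. Each camera call takes 0.05 s, during which the arm holds its last target. There are 200 camera calls.

## Working session

There is one attempt and no reset: what is moved stays moved. The work goes in short steps, Python scripts to look and compute and a shell command to move; the robot and the scene stay as the last step left them, time stands still between calls to the robot, and variables do not carry over. Pictures are saved under pics/ and viewed, at most 10 in all, crops included, and the job is handed in when it is done.

```bash
ls; mkdir -p pics
cat > h.py <<'E'
import numpy as np, cv2
from station import *
from scipy.spatial.transform import Rotation as R
def ray(c,uv):
    K=np.array(c["intrinsics"],float); k=float(c["k1"])
    d=cv2.undistortPoints(np.array([[uv]],float),K,np.array([k,0,0,0,0.]))[0,0]
    Rm=cv2.Rodrigues(np.array(c["rvec"],float))[0]; t=np.array(c["tvec"],float).ravel()
    return -Rm.T@t, Rm.T@np.array([d[0],d[1],1.])
def at(c,uv,z):
    o,d=ray(c,uv); return o+d*(z-o[2])/d[2]
def px(p): return (p["position"][1]*560,p["position"][0]*420)
def proj(c,P):
    return cv2.projectPoints(np.array(P,float).reshape(-1,1,3),np.array(c["rvec"],float),np.array(c["tvec"],float),np.array(c["intrinsics"],float),np.array([c["k1"],0,0,0,0.]))[0][:,0]
def tri(rs):
    A=np.zeros((3,3));b=np.zeros(3)
    for o,d in rs:
        d=d/np.linalg.norm(d);M=np.eye(3)-np.outer(d,d);A+=M;b+=M@o
    return np.linalg.solve(A,b)
def save(c,n,s=1): 
    cv2.imwrite("pics/"+n+".png",c["color"][:,:,::-1])
E
python3 - <<'E'
from h import *
Z=dict(roll_center=.045,screw_grip=.082,tray_floor=.003,stand=0,caliper=0,screwdriver=0,pen_cup=0,mini_fan=0,drink_bottle=0,desk_calendar=0)
ims=[]
for n in ("scene","side","wrist"):
    c=camera(n); ims.append(c["color"])
    for k,z in Z.items():
        for p in tip_of(k,n)[:3]: print(n,k,round(p["p"],2),np.round(px(p)),np.round(at(c,px(p),z),3))
cv2.imwrite("pics/a.png",ims[0][:,:,::-1]);cv2.imwrite("pics/b.png",ims[1][:,:,::-1]);cv2.imwrite("pics/w.png",ims[2][:,:,::-1])
s=sense();print(s,tcp_to_tips)
E
```

```text
pics
scene roll_center 0.86 [357. 245.] [ 0.362 -0.046  0.045]
scene roll_center 0.61 [316. 214.] [ 0.5   -0.091  0.045]
scene roll_center 0.57 [373. 218.] [ 0.364 -0.153  0.045]
scene screw_grip 0.62 [315. 204.] [ 0.502 -0.09   0.082]
scene tray_floor 0.77 [254. 310.] [0.496 0.214 0.003]
scene stand 0.65 [317. 225.] [ 0.498 -0.098 -0.   ]
scene stand 0.19 [315. 211.] [ 0.527 -0.141  0.   ]
scene caliper 0.45 [350. 158.] [ 0.54  -0.399  0.   ]
scene screwdriver 0.47 [255. 198.] [ 0.697 -0.104  0.   ]
scene screwdriver 0.36 [352. 158.] [ 0.535 -0.405  0.   ]
scene pen_cup 0.66 [187. 239.] [ 0.767  0.117 -0.   ]
scene mini_fan 0.62 [152. 279.] [0.759 0.264 0.   ]
scene drink_bottle 0.57 [208. 211.] [0.781 0.003 0.   ]
scene desk_calendar 0.74 [263. 162.] [ 0.763 -0.252  0.   ]
side roll_center 0.72 [306. 234.] [ 0.485 -0.015  0.045]
side roll_center 0.69 [347. 243.] [ 0.355 -0.019  0.045]
side roll_center 0.62 [360. 232.] [ 0.346 -0.098  0.045]
side screw_grip 0.41 [309. 209.] [ 0.515 -0.104  0.082]
side tray_floor 0.83 [265. 284.] [0.491 0.217 0.003]
side tray_floor 0.32 [224. 230.] [
[... 660 characters left out ...]
  ]
{'time_s': 1.65, 'joint_pos': array([-7.03815641e+01,  7.47079264e+00,  8.52658371e+01, -4.38994516e-04,
        8.72610271e+01, -4.89439175e+00]), 'joint_vel': array([ 0.11562667, -0.04671982,  0.12390008,  0.02553171,  0.02311734,
       -0.05394243]), 'joint_torque': array([ 2.88703850e-04, -5.69298756e+01, -5.00854576e+01,  8.50444212e-05,
        1.25094186e-03, -8.00986584e-06]), 'tcp_pos': array([ 0.24895048, -0.54593879,  0.23931496]), 'ee_rot': array([1.79997703e+02, 6.36815708e-04, 2.45128486e+01]), 'wrist_force': array([ 1.06208804, -0.40600781, -0.18922729]), 'ft_torque': array([ 0.01781361, -0.02516494, -0.09181439]), 'gripper_force': 0.0, 'width': 0.08581635682221515} 0.008
```

View pics/a.png

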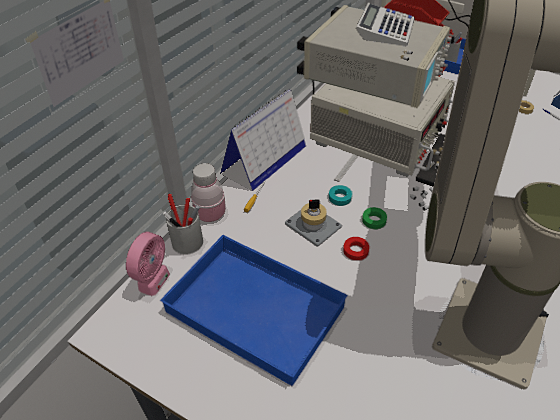

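View pics/b.png

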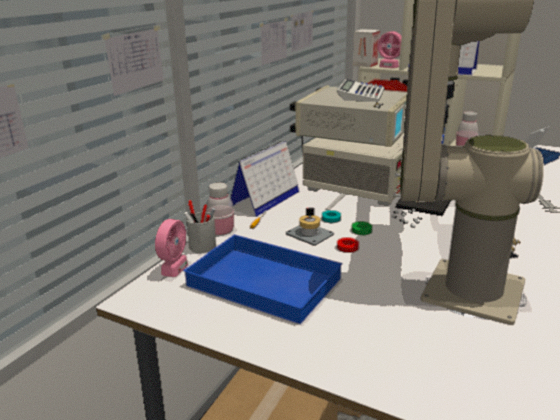

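```bash
python3 -m handwheel '[[[1,-0.74,0],[0,0,0],0],[[1,-0.74,0],[0,0,0],0],[[1,-0.74,0],[0,0,0],0],[[1,-0.74,0],[0,0,0],0],[[1,-0.74,0],[0,0,0],0],[[1,-0.74,0],[0,0,0],0],[[1,-0.74,0],[0,0,0],0],[[1,-0.74,0],[0,0,0],0],[[1,-0.74,0],[0,0,0],0],[[1,-0.74,0],[0,0,0],0],[[1,-0.74,0],[0,0,0],0],[[0.5,-0.4,0],[0,0,0],0]]' 30
python3 - <<'E'
from h import *
Z=dict(roll_center=.045,screw_grip=.082,stand=0)
for n in ("wrist",):
    c=camera(n); save(c,"w1")
    print(ray(c,(280,210)))
    for k,z in Z.items():
        for p in tip_of(k,n)[:3]: print(n,k,round(p["p"],2),np.round(px(p)),np.round(at(c,px(p),z),3))
s=sense();print(s["tcp_pos"],s["ee_rot"],s["joint_pos"])
E
```

```text
time_s: 2.85
tcp_pos: [0.4576, -0.1673, 0.2395]
ee_rot: [-180.0, -0.1, 24.6]
wrist_force: [0.7, -0.7, 0.0]
width: 0.0855
gripper_force: 0.0
(array([ 0.52497534, -0.13589325,  0.37405398]), array([-0.25203503, -0.14148838, -0.95765739]))
wrist roll_center 0.98 [329. 174.] [ 0.494 -0.214  0.045]
wrist roll_center 0.77 [221. 112.] [ 0.506 -0.09   0.045]
wrist roll_center 0.67 [260. 249.] [ 0.388 -0.184  0.045]
wrist screw_grip 0.91 [216. 113.] [ 0.506 -0.091  0.082]
wrist stand 0.86 [226. 112.] [ 0.505 -0.088  0.   ]
[ 0.45653558 -0.16964156  0.23932798] [1.79981968e+02 1.71885227e-02 2.45838555e+01] [-2.64005093e+01 -1.02909419e+01  1.02734098e+02 -2.47291642e-02
  8.75536549e+01  3.90166874e+01]
```

View pics/w1.png

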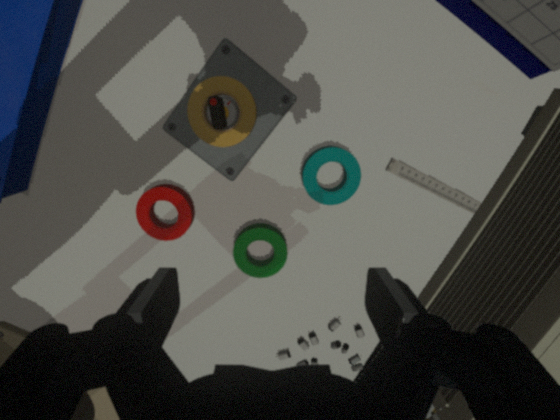

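```bash
python3 -m handwheel '[[[0.87,-0.58,0.33],[0,0,0],0],[[0.87,-0.58,0.33],[0,0,0],0],[[0.87,-0.58,0.33],[0,0,0],0],[[0,0,0],[0,0,0],0]]'
python3 - <<'E'
from h import *
Z=dict(roll_center=.045,screw_grip=.082,stand=0)
n="wrist"
c=camera(n); cv2.imwrite("pics/w2.png",c["color"][:,:,::-1])
import pickle; pickle.dump(c,open("w2.pkl","wb"))
for k,z in Z.items():
    for p in tip_of(k,n)[:3]: print(n,k,round(p["p"],2),np.round(px(p),1),np.round(at(c,px(p),z),4))
    for p in masks_of(k,n)[:3]:
        m=p["mask"];v,u=np.nonzero(m);print("mask",round(p["p"],2),m.sum(),u.mean(),v.mean(),u.min(),u.max(),v.min(),v.max())
s=sense();print(s["tcp_pos"],s["ee_rot"],s["joint_pos"])
print(np.round(proj(c,[s["tcp_pos"],[.506,-.09,.082],[.506,-.09,.045]]),1))
E
```

```text
time_s: 3.45
tcp_pos: [0.5062, -0.0882, 0.2079]
ee_rot: [-179.9, 0.1, 24.6]
wrist_force: [0.3, -0.7, -0.3]
width: 0.0855
gripper_force: 0.0
wrist roll_center 0.87 [302.2 318.6] [ 0.3933 -0.1745  0.045 ]
wrist roll_center 0.87 [377.1 247.1] [ 0.5003 -0.206   0.045 ]
wrist roll_center 0.65 [209.3 283.8] [ 0.3911 -0.0676  0.045 ]
mask 0.95 2786 274.6751615218952 193.74802584350323 240 310 160 230
mask 0.77 2342 377.4363791631084 245.2198975234842 346 409 218 274
mask 0.75 2201 208.04134484325306 282.7160381644707 179 236 256 310
wrist screw_grip 0.77 [275.7 208.2] [ 0.5046 -0.0912  0.082 ]
mask 0.74 461 275.8004338394794 205.9718004338395 268 283 188 225
wrist stand 0.88 [276.4 184.8] [ 0.5071 -0.0916  0.    ]
mask 0.83 7251 276.5337194869673 179.30492345883326 208 346 114 252
[ 0.5060413  -0.09084534  0.21012707] [ 1.79959626e+02 -3.03592435e-02  2.44189938e+01] [-1.58849454e+01 -5.08539333e+00  1.01055014e+02 -1.12146586e-02
  8.39811114e+01  4.96972427e+01]
[[278.4 284.1]
 [275.1 206.2]
 [274.9 195.3]]
```

View pics/w2.png

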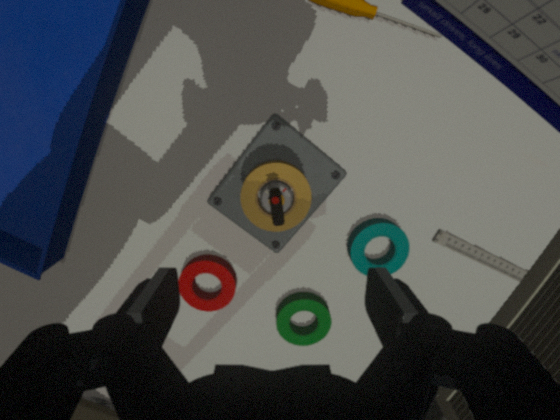

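```bash
python3 -m handwheel '[[[0,0,0.9],[0,0,0],0],[[0,0,0.9],[0,0,0],0],[[0,0,0.9],[0,0,0],0],[[0,0,0.9],[0,0,0],0],[[0,0,0.7],[0,0,0],0],[[0,0,0.7],[0,0,0],0],[[0,0,0.5],[0,0,0],0],[[0,0,0.25],[0,0,0],0],[[0,0,0],[0,0,0],0]]' 25
python3 - <<'E'
from h import *
import pickle
c=pickle.load(open("w2.pkl","rb"))
for u,v,z in((274.7,193.7,.053),(277,114,.01),(346,173,.01),(276,252,.01),(208,200,.01)): print(np.round(at(c,(u,v),z),4))
cr=cv2.resize(c["color"][145:245,225:345,::-1],None,fx=6,fy=6,interpolation=cv2.INTER_CUBIC)
cv2.imwrite("pics/w2c.png",np.clip(cr.astype(float)*1.6,0,255).astype(np.uint8))
c=camera("side");p=masks_of("roll_center","side")
cv2.imwrite("pics/s3.png",c["color"][:,:,::-1])
s=sense();print(s["tcp_pos"],s["ee_rot"],s["wrist_force"])
E
```

```text
time_s: 4.7
tcp_pos: [0.5055, -0.0898, 0.0363]
ee_rot: [-179.9, 0.1, 24.5]
wrist_force: [-0.0, 0.7, -0.4]
width: 0.0856
gripper_force: 0.0
[ 0.5092 -0.0883  0.053 ]
[ 0.5746 -0.061   0.01  ]
[ 0.5509 -0.1513  0.01  ]
[ 0.4389 -0.1225  0.01  ]
[ 0.4635 -0.0309  0.01  ]
[ 0.50679564 -0.08998274  0.03797919] [ 1.79956759e+02 -5.10254623e-02  2.45037031e+01] [ 0.03411562 -0.60584284  0.7180458 ]
```

View pics/w2c.png

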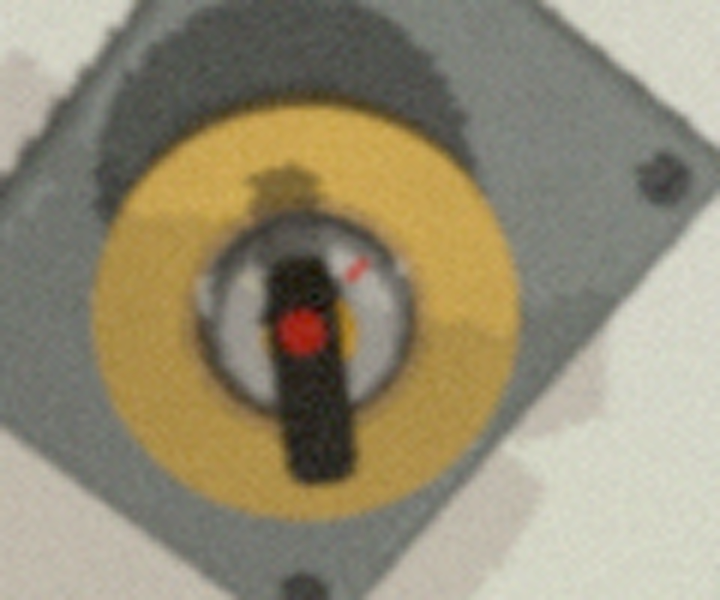

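```bash
python3 -m handwheel '[[[0,0,0],[0,0,0],0.15],[[0,0,0],[0,0,0],0.3],[[0,0,0],[0,0,0],0.4],[[0,0,0],[0,0,0],0.4],[[0,0,0],[0,0,0],0.4],[[0,0,0],[0,0,0],0.4]]' 25
python3 - <<'E'
from h import *
import pickle
c=pickle.load(open("w2.pkl","rb"))
a=at(c,(275,200),.092);b=at(c,(278.4,224.5),.092);print(a,b,np.linalg.norm(a-b),np.degrees(np.arctan2(*(a-b)[1::-1])))
s=sense();print(s["tcp_pos"],s["wrist_force"],s["width"],s["gripper_force"])
E
```

```text
time_s: 5.4
tcp_pos: [0.5071, -0.0899, 0.0385]
ee_rot: [179.9, -0.1, 24.5]
wrist_force: [-1.8, -0.2, 4.8]
width: 0.0643
gripper_force: 26.5
[ 0.51329159 -0.0864929   0.092     ] [ 0.49549889 -0.09777061  0.092     ] 0.02106577656505279 32.368126638346084
[ 0.50711213 -0.08994143  0.03853879] [-1.7804525  -0.17576108  4.81960108] 0.06427896400005736 26.51760248598831
```

View pics/s3.png

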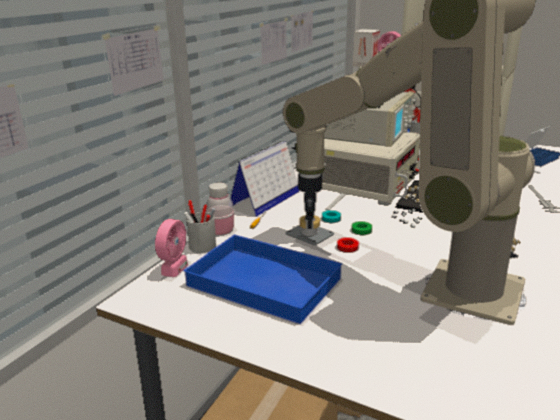

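```bash
python3 -m handwheel '[[[0,0,-0.2],[0,0,0],0.4],[[0,0,-0.4],[0,0,0],0.4],[[0,0,-0.6],[0,0,0],0.4],[[0,0,-0.7],[0,0,0],0.4],[[0,0,-0.7],[0,0,0],0.4],[[0,0,-0.7],[0,0,0],0.4],[[0,0,-0.6],[0,0,0],0.4],[[0,0,0],[0,0,0],0.4]]'
python3 - <<'E'
from h import *
s=sense();print(s["tcp_pos"],s["wrist_force"],s["width"],s["gripper_force"])
n="side";c=camera(n)
for n in ("side","scene","wrist"):
    c=camera(n); 
    print(n,[(round(p["p"],2),np.round(px(p)),np.round(at(c,px(p),.162),3)) for p in tip_of("roll_center",n)])
    if n=="scene":
      m=masks_of("tray_floor",n)[0]["mask"].astype(np.uint8); cn=max(cv2.findContours(m,0,2)[0],key=cv2.contourArea)
      q=cv2.approxPolyDP(cv2.convexHull(cn),6,True)[:,0]
      for x in q: print(x,np.round(at(c,x,.049),3),np.round(at(c,x,.0),3))
E
```

```text
time_s: 6.2
tcp_pos: [0.5084, -0.0903, 0.1584]
ee_rot: [179.8, -0.3, 24.5]
wrist_force: [1.3, -0.6, -0.3]
width: 0.0643
gripper_force: 28.4
[ 0.50836553 -0.09026134  0.15835608] [ 1.30144307 -0.58606446 -0.25753861] 0.0642751300534437 28.37914333613916
side [(0.74, array([346., 245.]), array([0.275, 0.2  , 0.162])), (0.7, array([331., 215.]), array([0.376, 0.06 , 0.162])), (0.65, array([359., 229.]), array([0.278, 0.104, 0.162])), (0.58, array([311., 184.]), array([ 0.518, -0.115,  0.162]))]
scene [(0.85, array([373., 217.]), array([ 0.332, -0.043,  0.162])), (0.61, array([338., 194.]), array([ 0.435, -0.071,  0.162])), (0.6, array([357., 249.]), array([0.324, 0.064, 0.162])), (0.52, array([316., 178.]), array([ 0.508, -0.098,  0.162]))]
[222 236] [0.664 0.095 0.049] [0.694 0.061 0.   ]
[345 294] [0.323 0.103 0.049] [ 0.335  0.069 -0.   ]
[292 384] [0.319 0.35  0.049] [0.331 0.329 0.   ]
[195 330] [0.558 0.346 0.049] [0.582 0.325 0.   ]
[161 301] [0.669 0.325 0.049] [ 0.699  0.303 -0.   ]
wrist [(0.85, array([392., 266.]), array([ 0.537, -0.131,  0.162])), (0.84, array([305., 345.]), array([ 0.484, -0.115,  0.162]))]
```

```bash
python3 -m handwheel '[[[0.2,-0.5,0],[0,0,0],0.4],[[0.35,-0.9,0],[0,0,0],0.4],[[0.35,-0.9,0],[0,0,0],0.4],[[0.35,-0.9,0],[0,0,0],0.4],[[0.35,-0.9,0],[0,0,0],0.4],[[0.35,-0.9,0],[0,0,0],0.4],[[0.35,-0.9,0],[0,0,0],0.4],[[0.35,-0.9,0],[0,0,0],0.4],[[0.35,-0.9,0],[0,0,0],0.4],[[0.35,-0.9,0],[0,0,0],0.4],[[0.3,-0.5,0],[0,0,0],0.4],[[0,0,0],[0,0,0],0.4]]' && python3 -m handwheel '[[[0,0,0.4],[0,0,0],0.4],[[0,0,0.7],[0,0,0],0.4],[[0,0,0.8],[0,0,0],0.4],[[0,0,0.8],[0,0,0],0.4],[[0,0,0.8],[0,0,0],0.4],[[0,0,0.6],[0,0,0],0.4],[[0,0,0.3],[0,0,0],0.4],[[0,0,0],[0,0,0],0.4]]'
python3 - <<'E'
from h import *
c=camera("wrist");save(c,"w4")
s=sense();print(s["tcp_pos"],s["wrist_force"],s["joint_pos"])
E
```

```text
time_s: 7.8
tcp_pos: [0.492, 0.2061, 0.1535]
ee_rot: [-180.0, 0.0, 24.7]
wrist_force: [-0.5, -0.2, 0.7]
width: 0.0641
gripper_force: 28.4
time_s: 8.6
tcp_pos: [0.491, 0.2028, 0.02]
ee_rot: [-180.0, 0.2, 24.5]
wrist_force: [-0.0, -0.6, 0.8]
width: 0.0641
gripper_force: 28.4
[0.49200791 0.2033144  0.02141019] [-0.26240828  0.17617641  0.79030921] [ 1.69373124e+01  9.92359249e+00  1.06749789e+02 -6.97919845e-03
  6.34175463e+01  8.24757370e+01]
```

View pics/w4.png

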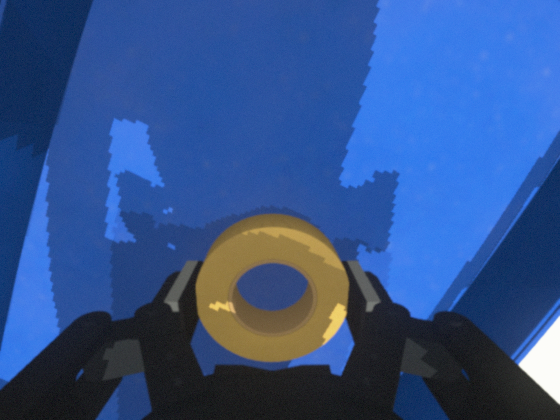

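```bash
python3 -m handwheel '[[[0,0,0.15],[0,0,0],0.4],[[0,0,0.15],[0,0,0],0.4],[[0,0,0],[0,0,0],0.4]]'; python3 -m handwheel '[[[0,0,0.1],[0,0,0],0.4],[[0,0,0],[0,0,0],0.4]]'
```

```text
time_s: 8.95
tcp_pos: [0.4925, 0.2041, 0.013]
ee_rot: [-180.0, -0.0, 24.5]
wrist_force: [-0.1, 0.9, 0.8]
width: 0.0642
gripper_force: 28.4
time_s: 9.15
tcp_pos: [0.4924, 0.2041, 0.0099]
ee_rot: [180.0, 0.0, 24.5]
wrist_force: [0.1, -0.3, -0.2]
width: 0.0643
gripper_force: 28.4
```

```bash
python3 -m handwheel '[[[0,0,0.08],[0,0,0],0.4],[[0,0,0],[0,0,0],0.4]]'; python3 -m handwheel '[[[0,0,0.05],[0,0,0],0.4],[[0,0,0],[0,0,0],0.4]]'
```

```text
time_s: 9.35
tcp_pos: [0.4924, 0.2041, 0.0074]
ee_rot: [-180.0, 0.0, 24.5]
wrist_force: [-0.4, 0.2, 0.1]
width: 0.0643
gripper_force: 28.4
time_s: 9.55
tcp_pos: [0.4924, 0.2041, 0.006]
ee_rot: [-180.0, 0.0, 24.5]
wrist_force: [0.8, 0.1, 0.5]
width: 0.0642
gripper_force: 28.4
```

```bash
python3 -m handwheel '[[[0,0,0.05],[0,0,0],0.4],[[0,0,0],[0,0,0],0.4]]'; python3 -m handwheel '[[[0,0,0],[0,0,0],0.3],[[0,0,0],[0,0,0],0.2],[[0,0,0],[0,0,0],0.0],[[0,0,0],[0,0,0],0.0],[[0,0,0],[0,0,0],0.0]]'
```

```text
time_s: 9.75
tcp_pos: [0.4927, 0.2042, 0.0052]
ee_rot: [180.0, -0.0, 24.5]
wrist_force: [-2.6, -0.2, 5.7]
width: 0.0648
gripper_force: 29.1
time_s: 10.25
tcp_pos: [0.4925, 0.2041, 0.0046]
ee_rot: [-180.0, 0.0, 24.5]
wrist_force: [0.1, -0.5, 0.1]
width: 0.0856
gripper_force: 0.0
```

```bash
python3 -m handwheel '[[[0,0,-0.3],[0,0,0],0],[[0,0,-0.6],[0,0,0],0],[[0,0,-1],[0,0,0],0],[[0,0,-1],[0,0,0],0],[[0,0,-1],[0,0,0],0],[[0,0,-1],[0,0,0],0],[[0,0,-1],[0,0,0],0],[[0,0,-0.8],[0,0,0],0],[[0,0,0],[0,0,0],0]]'
python3 - <<'E'
from h import *
n="wrist";c=camera(n);s=sense();print(s["tcp_pos"],s["joint_pos"])
for z in (.021,):
  for p in masks_of("roll_center",n): print(round(p["p"],2),np.round(px(p)),np.round(at(c,px(p),z),3),p["mask"].sum())
E
```

```text
time_s: 11.15
tcp_pos: [0.4949, 0.2048, 0.2112]
ee_rot: [179.9, -0.5, 24.5]
wrist_force: [1.2, 0.3, 0.2]
width: 0.0852
gripper_force: 0.0
[0.49387438 0.20453821 0.2086374 ] [ 1.70008003e+01 -2.02903663e+00  9.82848131e+01 -2.36741243e-04
  8.34596178e+01  8.24884366e+01]
0.75 [556. 332.] [ 0.477 -0.204  0.021] 416
0.65 [268. 207.] [0.476 0.201 0.021] 2451
0.29 [277. 158.] [0.526 0.215 0.021] 81098
```

```bash
python3 -m handwheel '[[[-0.2,0.5,0],[0,0,0],0],[[-0.365,0.916,0],[0,0,0],0],[[-0.365,0.916,0],[0,0,0],0],[[-0.365,0.916,0],[0,0,0],0],[[-0.365,0.916,0],[0,0,0],0],[[-0.365,0.916,0],[0,0,0],0],[[-0.365,0.916,0],[0,0,0],0],[[-0.365,0.916,0],[0,0,0],0],[[-0.365,0.916,0],[0,0,0],0],[[-0.365,0.916,0],[0,0,0],0],[[-0.165,0.416,0.2],[0,0,0],0.2],[[0,0,0],[0,0,-0.95],0.3]]'
python3 - <<'E'
from h import *
import pickle
n="wrist";c=camera(n);pickle.dump(c,open("w5.pkl","wb"));s=sense();print(s["tcp_pos"],s["ee_rot"],s["joint_pos"],s["width"])
for p in tip_of("screw_grip",n): print(round(p["p"],2),np.round(px(p)),np.round(at(c,px(p),.082),4))
for p in tip_of("stand",n): print(round(p["p"],2),np.round(px(p)),np.round(at(c,px(p),0),4))
u,v=proj(c,[[.507,-.0914,.08]])[0].astype(int);u=min(max(u,60),500);v=min(max(v,50),370);print(u,v)
cr=cv2.resize(c["color"][v-50:v+50,u-60:u+60,::-1],None,fx=6,fy=6,interpolation=cv2.INTER_CUBIC)
cv2.imwrite("pics/w5c.png",np.clip(cr.astype(float)*1.6,0,255).astype(np.uint8))
c=camera("scene")
for p in masks_of("roll_center","scene"): print(round(p["p"],2),np.round(px(p)),np.round(at(c,px(p),.015),3))
E
```

```text
time_s: 12.45
tcp_pos: [0.5053, -0.0933, 0.1972]
ee_rot: [-179.9, 0.2, 32.0]
wrist_force: [0.1, 0.5, -0.9]
width: 0.0604
gripper_force: 0.0
[ 0.50546809 -0.09235547  0.19751776] [-1.79846758e+02  1.34943614e-01  3.27142067e+01] [-1.60726663e+01 -4.42021591e+00  1.01759230e+02 -5.52118172e-04
  8.28651732e+01  4.12133770e+01] 0.060167910277250276
0.84 [272. 205.] [ 0.507  -0.0908  0.082 ]
0.23 [ 4. 34.] [0.5143 0.1483 0.082 ]
0.78 [271. 186.] [ 0.5045 -0.0915  0.    ]
272 205
0.91 [261. 302.] [0.49  0.194 0.015]
0.84 [340. 194.] [ 0.49  -0.222  0.015]
0.83 [357. 244.] [ 0.372 -0.075  0.015]
0.8 [370. 219.] [ 0.379 -0.174  0.015]
```

View pics/w5c.png

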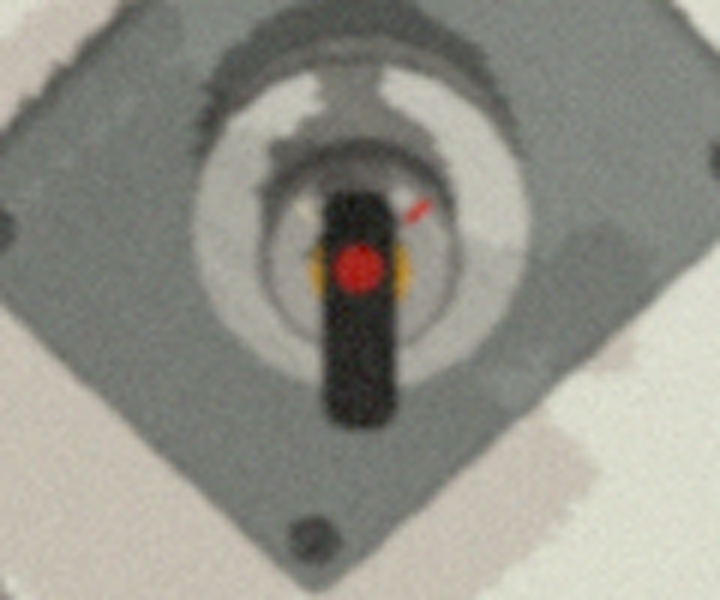

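```bash
python3 -m handwheel '[[[0.05,0,0.5],[0,0,0],0.4],[[0,0,0.8],[0,0,0],0.45],[[0,0,0.8],[0,0,0],0.45],[[0,0,0.8],[0,0,0],0.45],[[0,0,0.7],[0,0,0],0.45],[[0,0,0.4],[0,0,0],0.45],[[0,0,0.2],[0,0,0],0.45],[[0,0,0],[0,0,0],0.45]]' 30 && python3 -m handwheel '[[[0,0,0],[0,0,0],0.7],[[0,0,0],[0,0,0],0.9],[[0,0,0],[0,0,0],1],[[0,0,0],[0,0,0],1],[[0,0,0],[0,0,0],1]]' 30
python3 -c "
from h import *
s=sense();print(s['tcp_pos'],s['ee_rot'],s['wrist_force'],s['ft_torque'])"
```

```text
time_s: 13.5
tcp_pos: [0.5077, -0.0902, 0.0729]
ee_rot: [-179.9, 0.1, 32.1]
wrist_force: [0.1, 0.0, -0.2]
width: 0.0468
gripper_force: 0.0
time_s: 14.0
tcp_pos: [0.5089, -0.0905, 0.075]
ee_rot: [180.0, -0.1, 32.1]
wrist_force: [-1.3, 2.7, 6.0]
width: 0.0095
gripper_force: 33.4
[ 0.50890808 -0.09045018  0.07497985] [ 1.79951299e+02 -8.15354529e-02  3.21105390e+01] [-1.25806344  2.68956307  6.00312446] [ 0.35860409  0.35333825 -0.0283314 ]
```

```bash
python3 -m handwheel '[[[0,0,0],[0,0,0.3],1],[[0,0,0],[0,0,0.5],1],[[0,0,0],[0,0,0.5],1],[[0,0,0],[0,0,0.5],1],[[0,0,0],[0,0,0.5],1],[[0,0,0],[0,0,0.5],1],[[0,0,0],[0,0,0.5],1],[[0,0,0],[0,0,0.5],1],[[0,0,0],[0,0,0.5],1],[[0,0,0],[0,0,0.5],1],[[0,0,0],[0,0,0.3],1],[[0,0,0],[0,0,0],1]]'
python3 -c "
from h import *
s=sense();print(s['tcp_pos'],s['ee_rot'],s['wrist_force'],s['ft_torque'])"
```

```text
time_s: 15.2
tcp_pos: [0.5092, -0.0922, 0.075]
ee_rot: [179.9, -0.2, -8.8]
wrist_force: [-0.4, -6.1, 2.6]
width: 0.0093
gripper_force: 32.8
[ 0.50924215 -0.0921916   0.0750107 ] [ 1.79860972e+02 -1.70321738e-01 -8.80044926e+00] [-0.37261979 -6.08682205  2.55476701] [-1.03094445  0.03353553 -0.02376151]
```

```bash
for i in 1; do python3 -m handwheel '[[[0,0,0],[0,0,0.25],1],[[0,0,0],[0,0,0.25],1],[[0,0,0],[0,0,0],1]]'; python3 -c "
from h import *
s=sense();print(s['ee_rot'],s['wrist_force'],s['ft_torque'],s['joint_torque'][5])"; python3 -m handwheel '[[[0,0,0],[0,0,0.25],1],[[0,0,0],[0,0,0],1]]';python3 -c "
from h import *
s=sense();print(s['ee_rot'],s['wrist_force'],s['ft_torque'],s['joint_torque'][5])";  done
```

```text
time_s: 15.5
tcp_pos: [0.5092, -0.0924, 0.075]
ee_rot: [179.9, -0.2, -12.8]
wrist_force: [0.0, -6.0, 1.2]
width: 0.0096
gripper_force: 32.8
[179.85547133  -0.18107552 -12.78409432] [ 0.03950497 -6.02233445  1.2077135 ] [-1.19071456  0.08107121 -0.01996955] 0.5471773445606232
time_s: 15.7
tcp_pos: [0.5092, -0.0924, 0.075]
ee_rot: [179.9, -0.2, -14.8]
wrist_force: [-0.7, -6.9, 2.8]
width: 0.0094
gripper_force: 33.1
[179.85297089  -0.18507559 -14.75717518] [-0.72895248 -6.94306304  2.81980729] [-1.20970876  0.07370045  0.34392597] 0.863182358443737
```

```bash
python3 -m handwheel '[[[0,0,0],[0,0,0.2],1],[[0,0,0],[0,0,0],1],[[0,0,0],[0,0,0],1]]';python3 -c "
from h import *
s=sense();print(s['ee_rot'],s['wrist_force'],s['ft_torque'],s['joint_torque'][5])"
```

```text
time_s: 16.0
tcp_pos: [0.5091, -0.0924, 0.075]
ee_rot: [179.8, -0.2, -16.3]
wrist_force: [-0.3, -8.2, 2.9]
width: 0.009
gripper_force: 39.2
[179.84616647  -0.18308313 -16.25414411] [-0.26497846 -8.17081959  2.90909421] [-1.15841035  0.09118443  0.73182236] 0.7648733071982861
```

```bash
python3 -m handwheel '[[[0,0,0],[0,0,-0.3],1],[[0,0,0],[0,0,-0.5],1],[[0,0,0],[0,0,-0.5],1],[[0,0,0],[0,0,-0.5],1],[[0,0,0],[0,0,-0.5],1],[[0,0,0],[0,0,-0.5],1],[[0,0,0],[0,0,-0.5],1],[[0,0,0],[0,0,-0.5],1],[[0,0,0],[0,0,-0.5],1],[[0,0,0],[0,0,-0.5],1],[[0,0,0],[0,0,-0.5],1],[[0,0,0],[0,0,-0.5],1]]' && python3 -m handwheel '[[[0,0,0],[0,0,-0.5],1],[[0,0,0],[0,0,-0.5],1],[[0,0,0],[0,0,-0.5],1],[[0,0,0],[0,0,-0.5],1],[[0,0,0],[0,0,-0.5],1],[[0,0,0],[0,0,-0.5],1],[[0,0,0],[0,0,-0.5],1],[[0,0,0],[0,0,-0.5],1],[[0,0,0],[0,0,-0.5],1],[[0,0,0],[0,0,-0.5],1],[[0,0,0],[0,0,-0.3],1],[[0,0,0],[0,0,0],1]]'
```

```text
time_s: 17.2
tcp_pos: [0.509, -0.0905, 0.075]
ee_rot: [179.9, -0.1, 30.3]
wrist_force: [-1.4, 2.9, 6.5]
width: 0.0095
gripper_force: 33.4
time_s: 18.4
tcp_pos: [0.5075, -0.0893, 0.0749]
ee_rot: [-179.9, -0.1, 72.6]
wrist_force: [-10.4, 8.6, 14.5]
width: 0.0094
gripper_force: 34.6
```

```bash
python3 -m handwheel '[[[0,0,0],[0,0,-0.2],1],[[0,0,0],[0,0,-0.2],1],[[0,0,0],[0,0,0],1],[[0,0,0],[0,0,0],1]]'
python3 - <<'E'
from h import *
c=camera("wrist");s=sense();print(s["ee_rot"],s["joint_pos"][5],s["gripper_force"],s["ft_torque"],s["joint_vel"])
u,v=proj(c,[[.507,-.0914,.07]])[0].astype(int);print(u,v)
v0=min(max(v-75,0),270);u0=u-100
cr=cv2.resize(c["color"][v0:v0+150,u0:u0+200,::-1],None,fx=4,fy=4,interpolation=cv2.INTER_CUBIC)
cv2.imwrite("pics/w6.png",np.clip(cr.astype(float)*2,0,255).astype(np.uint8))
c=camera("scene")
for p in masks_of("roll_center","scene"): print(round(p["p"],2),np.round(px(p)),np.round(at(c,px(p),.015),3))
E
```

```text
time_s: 18.8
tcp_pos: [0.5074, -0.0893, 0.0749]
ee_rot: [-179.9, -0.1, 75.7]
wrist_force: [-10.5, 7.8, 15.6]
width: 0.0095
gripper_force: 34.8
[-1.79862462e+02 -8.65857624e-02  7.57293571e+01] -1.5037587189519552 34.75027173757553 [ 1.31738911  1.8587615  -0.0440985 ] [ 0.06592761 -0.01457377  0.07736313 -0.00059069 -0.01747548  0.05521143]
273 279
0.87 [259. 310.] [0.481 0.215 0.015]
0.78 [370. 216.] [ 0.382 -0.184  0.015]
0.76 [358. 250.] [ 0.36  -0.059  0.015]
0.67 [341. 197.] [ 0.483 -0.213  0.015]
```

View pics/w6.png

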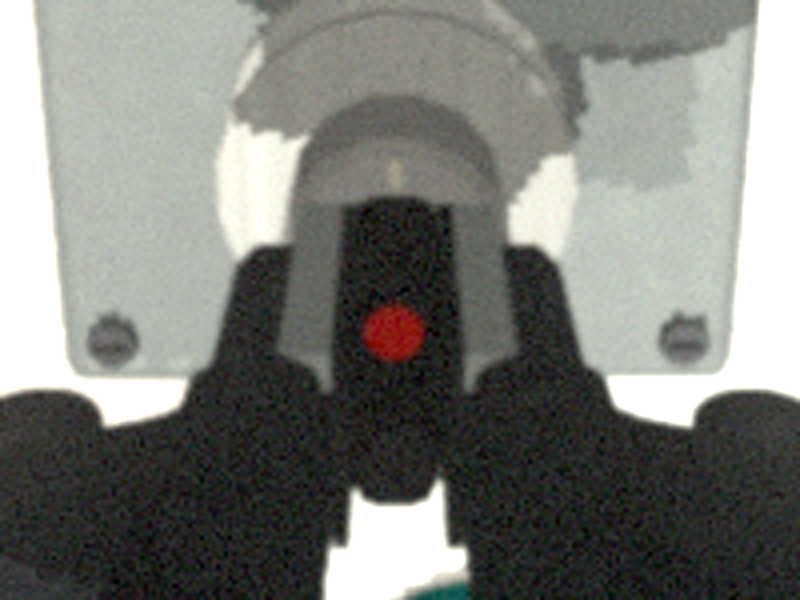

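The red dot at (394,332) is in line with the white mark at (394,172), and the pads hold the bar. The roll is in the tray, so I'm handing in.

```bash
python3 -c "
from station import *
print(close_job())"
```

```text
the job is handed in; nothing more can be done
None
```

The roll lies in the blue tray, and the thumbscrew was seated, backed off a quarter turn and still gripped (about 35 N) when I handed the job in at about 19 s; no verdict was returned.

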